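# Aim the display-light pointer at the obsidian

### The job

The drawer has been left open over the two-ring dial of the mineral display. First push the drawer fully home, then turn the dial's inner pointer until it points straight at the middle of the obsidian nodule on the shelf. The outer ring sets the brightness and must not be turned, and every mineral and every other thing on the table must stay where it stands.

Things in the scene. Friction and masses are not known exactly. Their poses are not given: they have to be found in the camera images.
- shelf: Fixed pine display shelf, 600 mm wide (its y), 240 mm deep (its x), plank top at z = 120 mm, plank 18 mm thick. Origin on the table directly below the middle of the plank's front lip; +x runs from the lip back into the shelf, away from the robot. A 268 mm wide shallow drawer slides in its middle, under the lip. The minerals stand on the plank.
- drawer (a joint): How far the drawer stands open, m: 0 is fully home, 0.18 all the way out (towards shelf -x). Starts 0.09 to 0.15 open, overhanging the dial. Sliding friction about 2.5 N plus 8 N per m/s; it stays where it is left and meets a hard stop at 0. Its front panel (268 mm wide, z 58 to 102 mm) is 12 mm behind the lip when home; no part of the drawer is lower than 58 mm.
- drawer_pull (a point): Middle of the drawer's brass bar pull, a bar 90 mm long along shelf y, standing 35 mm out from the middle of the drawer's front panel, at z = 80 mm.
- dial: Fixed round dark steel base plate of the two-ring dial, 200 mm across, 8 mm thick, lying on the table in front of the shelf, its middle 138 to 155 mm in front of the lip. Origin at the middle of its underside.
- ring (a joint): Angle of the outer ring, rad, anticlockwise from above. The ring is aluminium, inner radius 78 mm, outer radius 92 mm, rim top at z = 34 mm, with two opposite upright grip tabs on the rim (30 mm wide along the rim, 12 mm thick, top at z = 49 mm). It turns very easily (0.05 N m) and must not be turned.
- ring_tab (a point): Top of one of the ring's two grip tabs, 85 mm from the dial's axis; at joint value 0 this tab lies towards the dial's +x.
- pointer (a joint): Angle of the inner pointer knob, rad, anticlockwise from above, 0 when it points along the dial's +x (dial and shelf have the same yaw). Starts 1.4 to 4.88: pointing sideways or back to the robot. Turns either way, with no stop in the turns needed; friction 0.08 N m holds it where it is left.
- pivot (a point): On the dial's axis at z = 42 mm; turns with the pointer, +x is the direction of pointing. The knob is a flat pale disc (radius 74 mm, top at z = 13 mm) with a black hub (radius 15 mm, top at z = 44 mm) and one upright black blade. Beside the blade, between hub and ring (radius 15 to 78 mm), is an open well 63 mm wide, into which closed fingertips can be lowered to push the blade by its side.
- pointer_tip (a point): Outer, pointing end of the black blade, at its top edge (z = 42 mm), 69 mm from the axis. The blade is 12 mm thick, runs from the hub out to here and stands from z = 16 to 42 mm.
- obsidian: Smooth, round, glossy dark obsidian nodule, a low dome with no edges or crystals, 76 mm across, 53 mm high, on the plank. Origin at the middle of its underside. It is in one of four places along the plank, about 106 mm apart.
- rhodochrosite: Blocky, angular pink rhodochrosite chunk, 70 x 55 x 60 mm, on the plank. Origin at the middle of its underside.
- sulfur: Sulfur cluster: pointed yellow crystals on a flat matrix 66 x 58 mm, 61 mm high, on the plank. Origin at the middle of its underside.
- celestite: Celestite geode half, a rough open bowl lined with pale blue crystals, 92 mm across, 44 mm high, on the plank. Origin at the middle of its underside.
- quartz: Clear quartz point on a square wooden foot 56 mm wide, 105 mm high, standing on the table to one side of the dial. Origin under its foot.
- jar: Round lidded glass jar, 58 mm across, 85 mm high, on the table to the other side of the dial. Origin at the middle of its underside.
- tray: Open cardboard specimen tray, 85 x 70 x 30 mm, on the table front left of the dial. Origin at the middle of its underside.
- brush: Dusting brush, 160 mm long, lying on the table front right of the dial.
- lens: Hand lens lying flat on the table left of the dial: ring 72 mm across with its origin at the ring's middle, handle 85 mm long towards its -x.
Things that resemble listed ones, but are neither listed nor needed, are in the scene too. What is shaped like the dial but brown or pink is not meant. Leave any red look-alike of the obsidian alone.

How it is judged:
On the way, in this order (a step that is already met when the one before it is completed fails the run):
1. the drawer is pushed fully home (within 6 mm) (value of joint drawer below 0.006 m), for 0.2 s.
2. with the drawer home, the pointer points at the obsidian nodule (y of obsidian in the frame of pivot between -0.025 and 0.025 m and x of obsidian in the frame of pivot above 0.05 m and value of joint drawer below 0.006 m), for 0.2 s.
At the end, for the whole second after the job is handed in: Drawer home within 6 mm; pointer at rest, its line of pointing passing within 25 mm of the middle of the obsidian nodule; outer ring's tabs within 6 mm of where they began; the four minerals within 15 mm and the other five loose things within 20 mm of where they began (all of step 2 and velocity of joint pointer between -0.05 and 0.05 rad/s and distance of ring_tab from where it was at the start of the episode below 0.006 m and distance of each of obsidian, rhodochrosite, sulfur, celestite from where it was at the start of the episode below 0.015 m and distance of each of quartz, jar, tray, brush, lens from where it was at the start of the episode below 0.02 m); the robot touches nothing.
It fails at once if the outer ring is turned (its tab moves more than 6 mm) (distance of ring_tab from where it was at the start of the episode above 0.006 m).
It fails at once if a mineral on the shelf is moved by more than 15 mm or tipped (distance of any of obsidian, rhodochrosite, sulfur, celestite from where it was at the start of the episode above 0.015 m or angle between any of obsidian, rhodochrosite, sulfur, celestite's own z axis and vertical above 0.4 rad).
It fails at once if a thing on the table is moved by more than 20 mm or toppled (distance of any of quartz, jar, tray, brush, lens from where it was at the start of the episode above 0.02 m or angle between any of quartz, jar, tray's own z axis and vertical above 0.5 rad).
It also fails if it takes over 58 s, if anything falls off the work surface, if the arm or the gripper's body presses on something with over 40 N, if the wrist force passes 120 N, or if a joint passes its speed limit or range.

### The arm

A 7-joint arm with a two-finger parallel gripper is mounted at the origin on the work surface. World frame = base frame: x ahead of the robot, y to its left, z up, the work surface at z = 0. Lengths are in m, angles in rad, forces in N, time in s.
With the tool pointing down it reaches from about 0.4 to 0.85 m from the base axis. Payload 4.4 kg.
Tool frame: the origin (TCP) lies on the centre line of the jaws, within the pads' length; the fingertips stand 22 mm ahead of it and the grasp point (between the pads) lies 3 mm ahead of it; x points along the fingers, y is the direction in which the jaws open and shut, and the axes are right-handed (so a half turn about x gives the same grasp; the last joint's range is limited). The gripper opens to 94 mm and grips with 3 to 60 N. Pads are 16 mm wide; open, the fingers measure 119 mm over their backs; the gripper's body (75 mm by 177 mm) begins 78 mm behind the grasp point.
Start: joints at [1.218, 0.628, 0.038, 1.517, -0.027, 0.996, -0.02], TCP at [0.184, -0.623, 0.201] pointing down, gripper open.
Joint ranges: [-3.06, 3.06], [-0.37, 2.12], [-1.25, 1.32], [0.18, 2.47], [-1.1, 4.24], [0.23, 1.98], [-2.94, 2.94]. Speed limits (rad/s): [2.57, 2.57, 3.14, 3.14, 3.14, 3.14, 3.14].

### API

Orientations are given as a unit quaternion [w, x, y, z].
In Python, from bench import r gives the robot as it stands.
- The arm moves only by the shell command python3 -m pendant 'ROWS' [FORCE]. ROWS is JSON, a list of rows, each a list of 3 entries, a list of its own where there are three numbers: the opening, from 0 (shut) to 1 (fully open), then the shift along the tool's x, y, z in mm, then the turn, a rotation vector about the tool's x, y, z in degrees. A call has 1 to 8 rows; each row shifts and turns the commanded pose from where the row before left it, along the tool's axes as they then stand; what a row does not reach is not made up. A row lasts 1/10 s, in which the tool goes at most 50 mm and 8.59 degrees, less where a joint would pass 70% of its speed; a pose out of reach is approached as far as the arm can. A call is refused whole if a number of a shift passes 50 or a number of a turn 8.59, either way. A call with a gripper value outside its range is refused whole. The fingers move at their own pace and stop on an object; FORCE is the grip in N (left out, the last holds). Time passes only in rows, so rows that do not move let the fingers close. It gives the time, the measured TCP pose, the force and the opening at its end, in the units of the state.
- r.observe(): the state, without advancing time (a new reading comes with each control period).
- r.grab_frame(name): name is "scene" or "top"; returns the picture (400x640x3 uint8, red, green, blue); there is no depth.
- r.camera_model(name): a dict with "fx", "fy", "cx", "cy" (pixels), "k1" (the pictures are not rectified: a ray, as slopes to the right and down, at radius r is drawn at 1 + k1 r^2 times it, then the intrinsics apply), "extrinsics" (4x4, takes a point from world to camera coordinates). Camera axes: x right, y down, z forward; pixel columns grow to the right and rows downward; lengths in m; the calibration is good to about 2 mm. A picture is of the moment at which its call begins. camera_model takes no time and is no camera call.
- r.job_done(): hands the job in, once; it reports no verdict.
The state is a dict: "t": time; "joint_pos": joint angles; "qvel": joint speeds; "joint_torque": joint torques, N m; "tool_pos": TCP position; "eef_rot": TCP orientation; "force": force on the tool from outside, world axes, zero at the start; "ft_torque": the same for the moment, N m; "width": finger opening in m.
Only numpy, scipy, OpenCV 4.12 (cv2) and the standard library are available. Lean on these libraries where they do the work, as an engineer would, in place of code of your own. Each camera call takes 0.05 s, during which the arm holds its last target.

## Working session

There is one attempt and no reset: what is moved stays moved. The work goes in short steps, Python scripts to look and compute and a shell command to move; the robot and the scene stay as the last step left them, time stands still between calls to the robot, and variables do not carry over. Pictures are saved under pics/ and viewed, and the job is handed in when it is done.

```bash
mkdir -p pics; ls; python3 - <<'E'
from bench import r
import cv2
print(r.observe())
for n in("scene","top"):
    cv2.imwrite(f"pics/{n}0.png",r.grab_frame(n)[:,:,::-1]); print(r.camera_model(n))
E
```

```text
pics
{'t': 0.0, 'joint_pos': array([ 1.21816274,  0.6293018 ,  0.03841882,  1.51833004, -0.0269601 ,
        0.99631778, -0.01996835]), 'qvel': array([-0.00098389, -0.0021087 , -0.0012999 , -0.00123537,  0.00022711,
       -0.00169048, -0.00035223]), 'joint_torque': array([-1.54634859e-04, -5.49713159e+01,  1.14350371e+00, -1.86621952e+01,
       -5.21869480e-02,  2.38039641e-02,  1.92357161e-04]), 'tool_pos': array([ 0.18373806, -0.62280063,  0.2003946 ]), 'eef_rot': array([-0.1004477 , -0.69973589, -0.10173066,  0.69995058]), 'force': array([ 0.44299901, -0.64221481, -0.50954461]), 'ft_torque': array([-4.71007729e-02,  7.45112660e-05,  1.32215453e-03]), 'width': 0.09433575551376183}
{'fx': 368.54737429163197, 'fy': 368.54737429163197, 'cx': 316.90024395465923, 'cy': 201.30436930364803, 'k1': -0.015911404620583037, 'extrinsics': array([[-0.80641568,  0.5913224 ,  0.00561945,  0.45456359],
       [ 0.32124945,  0.4460425 , -0.83537111, -0.11126051],
       [-0.49648016, -0.67185111, -0.54965765,  1.48593458],
       [ 0.        ,  0.        ,  0.        ,  1.        ]])}
{'fx': 504.3948473362396, 'fy': 504.3948473362396, 'cx': 322.0630578439906, 'cy': 198.43431620733529, 'k1': -0.09044836822867297, 'extrinsics': array([[-0.02799898, -0.9995472 , -0.01102024,  0.07344838],
       [-0.99465672,  0.02895452, -0.09909416,  0.56760871],
       [ 0.09936837,  0.00818682, -0.99501704,  1.49389338],
       [ 0.        ,  0.        ,  0.        ,  1.        ]])}
```

View pics/scene0.png

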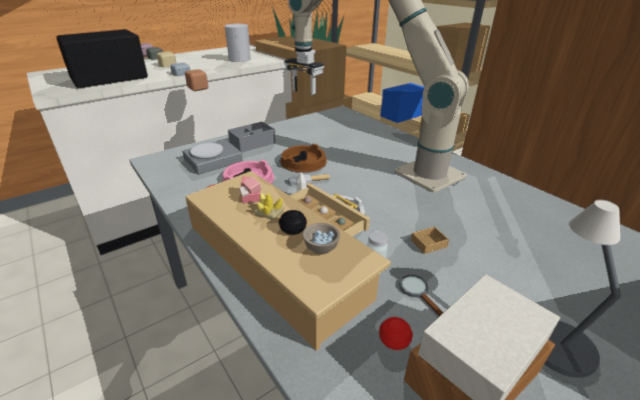

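View pics/top0.png

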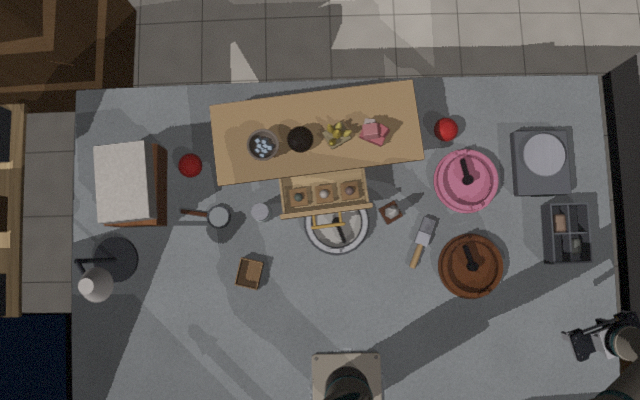

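The top view has the shelf at about (315,130), the obsidian at (300,139), the open drawer at (325,195) and the dial at about (337,220). The pull crosses the dial. The pink and brown dials on the right are decoys. Next I'll enlarge this area and measure.

```bash
cat > h.py <<'E'
import numpy as np, cv2
from bench import r
def ray(n,u,v):
    m=r.camera_model(n); K=np.array([[m['fx'],0,m['cx']],[0,m['fy'],m['cy']],[0,0,1]])
    d=np.array([(u-m['cx'])/m['fx'],(v-m['cy'])/m['fy']]);p=d.copy()
    for _ in range(30): p=d/(1+m['k1']*(p@p))
    E=m['extrinsics'];R=E[:3,:3];t=E[:3,3]
    return -R.T@t, R.T@np.array([p[0],p[1],1])
def at(n,u,v,z):
    o,d=ray(n,u,v); return o+d*(z-o[2])/d[2]
def proj(n,P):
    m=r.camera_model(n);P=np.atleast_2d(P);E=m['extrinsics'];c=P@E[:3,:3].T+E[:3,3]
    s=c[:,:2]/c[:,2:]; s=s*(1+m['k1']*(s**2).sum(1,keepdims=True))
    return s*[m['fx'],m['fy']]+[m['cx'],m['cy']]
E
python3 - <<'E'
from h import *
im=cv2.imread('pics/top0.png')
c=im[80:290,200:440]; cv2.imwrite('pics/z0.png',cv2.resize(c,None,fx=3.3,fy=2.85,interpolation=cv2.INTER_CUBIC))
c=im[180:270,280:400]; cv2.imwrite('pics/z1.png',cv2.resize(c,None,fx=6,fy=6,interpolation=cv2.INTER_CUBIC))
E
```

```text
(no output)
```

View pics/z0.png

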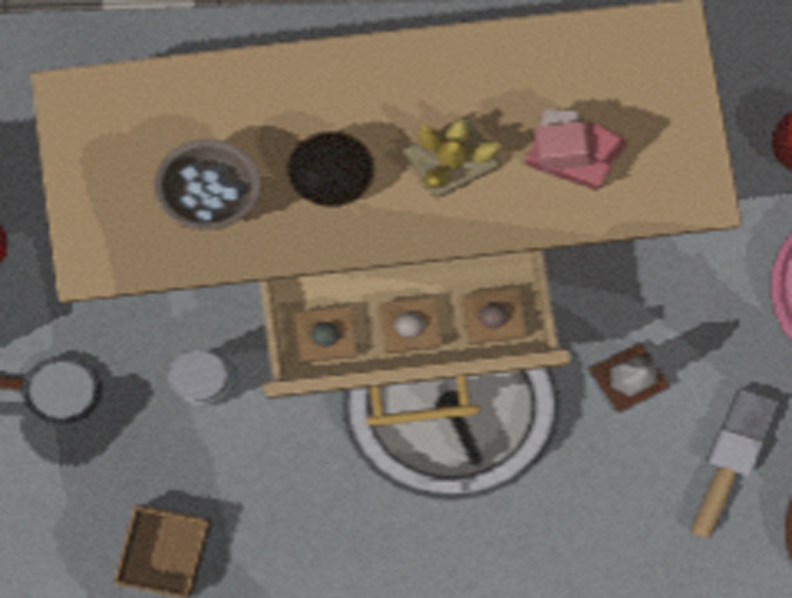

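View pics/z1.png

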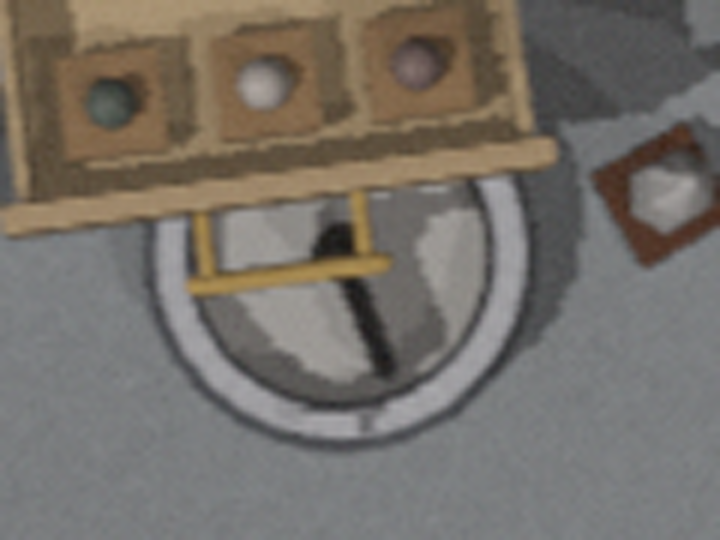

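The zoom shows the blade tip at about (344.7,242.5), the hub at about (335,220), the pull bar from (311.7,227.8) to (345,223.7), and a ring tab at about (341,250). The lip corners are (218,185) and (424,160).

```bash
python3 - <<'E'
from h import *
np.set_printoptions(precision=4,suppress=True)
L=at('top',218.2,185.3,.12);R=at('top',424.2,159.6,.12);BL=at('top',210,105.6,.12);BR=at('top',412.3,80,.12)
print('lip',L,R,'w',np.linalg.norm(L-R),'d',np.linalg.norm(L-BL),np.linalg.norm(R-BR))
a=L-R; y=a/np.linalg.norm(a); yaw=np.arctan2(-y[0],y[1]); x=np.array([np.cos(yaw),np.sin(yaw)]);yy=np.array([-x[1],x[0]])
print('yaw',yaw,np.degrees(yaw)); mid=(L+R)[:2]/2
def sh(P): return np.array([(P[:2]-mid)@x,(P[:2]-mid)@yy])
for nm,u,v,z in [('pullL',311.7,227.8,.08),('pullR',345,223.7,.08),('tip',344.7,242.5,.042),('hub',335.3,220,.044),('tab',340.8,250.3,.049),('quartz',389.5,211.5,.03),('jar',260,212,.085)]:
    P=at('top',u,v,z);print(nm,P,'shelf',sh(P))
im=cv2.imread('pics/top0.png')
# ring: fit ellipse by bright grey mask
hsv=cv2.cvtColor(im,cv2.COLOR_BGR2HSV)
# obsidian
for n,box in (('top',(285,122,316,156)),('scene',(275,206,310,238))):
    im=cv2.imread(f'pics/{n}0.png');x0,y0,x1,y1=box
    m=(im[y0:y1,x0:x1].max(2)<55).astype(np.uint8)
    k,l,s,c=cv2.connectedComponentsWithStats(m);i=1+s[1:,4].argmax()
    cc=c[i]+[x0,y0];print(n,s[i],cc); 
    for z in(.14,.145):
        P=at(n,*cc,z);print(P,sh(P))
    if n=='top': o1,d1=ray(n,*cc)
    else:
        o2,d2=ray(n,*cc);A=np.c_[d1,-d2];s_,*_=np.linalg.lstsq(A,o2-o1,rcond=None);print('tri',o1+d1*s_[0],o2+d2*s_[1])
E
```

```text
lip [0.6068 0.3525 0.12  ] [ 0.6636 -0.2391  0.12  ] w 0.5943216109723937 d 0.23652288274655428 0.237820865919665
yaw 0.09574567685450909 5.485823190386783
pullL [0.4796 0.0892 0.08  ] shelf [-0.1517  0.0473]
pullR [ 0.4888 -0.0077  0.08  ] shelf [-0.1519 -0.0501]
tip [ 0.4348 -0.0064  0.042 ] shelf [-0.2054 -0.0436]
hub [0.5023 0.0195 0.044 ] shelf [-0.1358 -0.0243]
tab [0.4121 0.0061 0.049 ] shelf [-0.2268 -0.029 ]
quartz [ 0.5239 -0.1445  0.03  ] shelf [-0.1299 -0.1897]
jar [0.5295 0.2382 0.085 ] shelf [-0.0878  0.1907]
top [  2   5  26  25 506] [299.7352 138.9407]
[0.7296 0.1148 0.14  ] [0.0996 0.0488]
[0.7285 0.1146 0.145 ] [0.0985 0.0487]
scene [  4   5  27  24 506] [292.166  222.2312]
[0.7274 0.1116 0.14  ] [0.0971 0.0458]
[0.731  0.1173 0.145 ] [0.1012 0.0512]
tri [0.7291 0.1147 0.1425] [0.7293 0.1145 0.1426]
```

```bash
cat >> h.py <<'E'
from scipy.spatial.transform import Rotation as Ro
np.set_printoptions(precision=4,suppress=True)
mid=np.array([.6352,.0567]);yaw=.09575
X=np.array([np.cos(yaw),np.sin(yaw)]);Y=np.array([-X[1],X[0]])
def w(sx,sy): return mid+sx*X+sy*Y
def S(P): P=np.array(P)[:2]-mid; return np.array([P@X,P@Y])
def pose():
    s=r.observe();q=s['eef_rot'];return s,Ro.from_quat([q[1],q[2],q[3],q[0]])
def goto(P,jaw):  # jaw: world yaw of the jaw axis
    s,R=pose();M=R.as_matrix()
    best=None
    for k in(0,np.pi):
        y=np.array([np.cos(jaw+k),np.sin(jaw+k),0]);x=np.array([0,0,-1.]);T=np.c_[x,y,np.cross(x,y)]
        rv=(R.inv()*Ro.from_matrix(T)).as_rotvec(degrees=True)
        if best is None or np.linalg.norm(rv)<np.linalg.norm(best[0]): best=(rv,T)
    d=np.array(P)-s['tool_pos']
    print('t',s['t'],'tcp',s['tool_pos'],'shelf',S(s['tool_pos']),'F',s['force'],'w',s['width'])
    print('turn',best[0],'shift mm now-axes',M.T@d*1e3,'after turn',best[1].T@d*1e3); print('axes y,z',M[:,1],M[:,2])
E
python3 - <<'E'
from h import *
p=w(-.197,0);goto([*p,.2],yaw+np.pi/2); print(p)
E
```

```text
t 0.1 tcp [ 0.1837 -0.6229  0.2005] shelf [-0.5144 -0.6333] F [-0.0701  0.1583  0.2308] w 0.09368215664643444
turn [10.9454  0.0091  0.0956] shift mm now-axes [   1.4171 -561.5106 -431.846 ] after turn [   0.4767 -633.2935 -317.374 ]
axes y,z [ 0.2829 -0.9592 -0.0017] [-0.9592 -0.2829 -0.    ]
[0.4391 0.0379]
```

```bash
python3 -m pendant '[[0,[0,0,0],[5.5,0,0]],[0,[0,0,0],[5.45,0,0]],[0,[0,-40,-20],[0,0,0]],[0,[0,-40,-20],[0,0,0]],[0,[0,-40,-20],[0,0,0]],[0,[0,-40,-20],[0,0,0]],[0,[0,-40,-20],[0,0,0]],[0,[0,-40,-20],[0,0,0]]]' 20
python3 -m pendant '[[0,[0,-40,-20],[0,0,0]],[0,[0,-40,-20],[0,0,0]],[0,[0,-40,-20],[0,0,0]],[0,[0,-40,-20],[0,0,0]],[0,[0,-40,-20],[0,0,0]],[0,[0,-40,-20],[0,0,0]],[0,[0,-40,-20],[0,0,0]]]'
python3 - <<'E'
from h import *
p=w(-.197,0);goto([*p,.2],yaw+np.pi/2)
E
```

```text
t: 0.9
tool_pos: [0.2807, -0.3712, 0.2011]
eef_rot: [-0.034, -0.706, -0.034, 0.706]
force: [0.6, -0.0, -0.7]
width: 0.0332
t: 1.6
tool_pos: [0.3933, -0.0793, 0.2013]
eef_rot: [0.034, 0.706, 0.034, -0.706]
force: [1.1, -0.1, 0.3]
width: 0.0002
t 1.6 tcp [ 0.3933 -0.0793  0.2013] shelf [-0.2538 -0.1122] F [ 1.1105 -0.1279  0.3383] w 0.0002429368150068067
turn [-0.0152 -0.0052 -0.0055] shift mm now-axes [   1.2996 -112.2216  -56.8058] after turn [   1.3052 -112.2064  -56.8358]
axes y,z [ 0.0953 -0.9954  0.0001] [-0.9954 -0.0953 -0.0001]
```

```bash
python3 -m pendant '[[0,[0,-37,-19],[0,0,0]],[0,[0,-37,-19],[0,0,0]],[0,[0,-38,-19],[0,0,0]],[0,[0,0,0],[0,0,0]],[0,[40,0,0],[0,0,0]],[0,[40,0,0],[0,0,0]],[0,[32,0,0],[0,0,0]],[0,[0,0,0],[0,0,0]]]'
python3 - <<'E'
from h import *
goto([*w(-.18,0),.088],yaw+np.pi/2)
for n in("scene","top"): cv2.imwrite(f"pics/{n}1.png",r.grab_frame(n)[:,:,::-1])
a=cv2.imread('pics/scene1.png')[150:260,230:410];b=cv2.imread('pics/top1.png')[160:270,250:430]
cv2.imwrite('pics/c1.png',np.hstack([cv2.resize(i,(400,244)) for i in(a,b)]))
E
```

```text
t: 2.4
tool_pos: [0.4356, 0.0348, 0.0863]
eef_rot: [-0.034, -0.703, -0.033, 0.709]
force: [-0.3, 0.3, -0.8]
width: 0.0006
t 2.4 tcp [0.4356 0.0348 0.0863] shelf [-0.2008 -0.0027] F [-0.2521  0.3269 -0.7689] w 0.0006071076002099861
turn [-0.0336  0.4893 -0.0409] shift mm now-axes [ -1.8933  -2.7472 -20.7928] after turn [ -1.7137  -2.7363 -20.8099]
axes y,z [ 0.095  -0.9955  0.0007] [-0.9954 -0.095   0.0085]
```

View pics/c1.png

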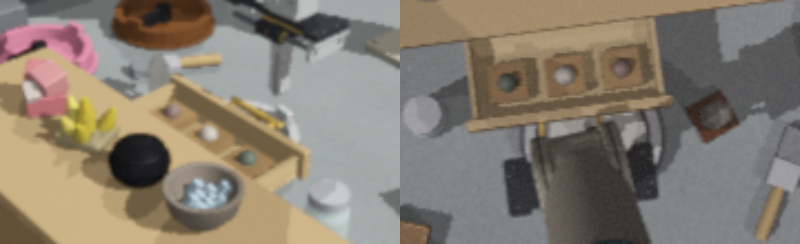

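The pictures show the shut fingers just in front of the pull bar, clear of the jar, quartz and brush. Pushing now.

```bash
python3 -m pendant '[[0,[0,-1,-16],[0,0,0]],[0,[0,-1,-18],[0,0,0]],[0,[0,-1,-18],[0,0,0]],[0,[0,0,-18],[0,0,0]],[0,[0,0,-18],[0,0,0]],[0,[0,0,-18],[0,0,0]],[0,[0,0,-18],[0,0,0]],[0,[0,0,-16],[0,0,0]]]'
python3 - <<'E'
from h import *
goto([*w(-.035,0),.088],yaw+np.pi/2)
E
```

```text
t: 3.3
tool_pos: [0.5779, 0.0522, 0.0916]
eef_rot: [-0.034, -0.706, -0.034, 0.707]
force: [-4.7, 0.1, 0.9]
width: 0.0005
t 3.3 tcp [0.5779 0.0522 0.0916] shelf [-0.0575  0.001 ] F [-4.6884  0.1007  0.9278] w 0.00048806273230344736
turn [-0.0179  0.0472  0.0162] shift mm now-axes [  3.6262   0.9821 -22.5146] after turn [  3.645    0.9881 -22.5113]
axes y,z [ 0.0953 -0.9954 -0.0003] [-0.9954 -0.0953  0.0008]
```

```bash
python3 -m pendant '[[0,[2,0,-7],[0,0,0]],[0,[0,0,-6],[0,0,0]],[0,[0,0,-4],[0,0,0]],[0,[0,0,-3],[0,0,0]],[0,[0,0,0],[0,0,0]]]'
python3 - <<'E'
from h import *
goto([*w(-.035,0),.088],yaw+np.pi/2)
E
```

```text
t: 3.8
tool_pos: [0.5985, 0.054, 0.0875]
eef_rot: [0.034, 0.707, 0.034, -0.706]
force: [-0.8, -1.2, 0.5]
width: 0.0007
t 3.8 tcp [0.5985 0.054  0.0875] shelf [-0.0368  0.0009] F [-0.8314 -1.1596  0.4996] w 0.0006831021533524312
turn [-0.0131 -0.0527 -0.0086] shift mm now-axes [-0.4846  0.8651 -1.7651] after turn [-0.4863  0.8655 -1.7645]
axes y,z [ 0.0954 -0.9954  0.0001] [-0.9954 -0.0954 -0.0009]
```

```bash
for i in 1 2; do python3 -m pendant '[[0,[0,0,-3],[0,0,0]],[0,[0,0,0],[0,0,0]]]'; done
```

```text
t: 4.0
tool_pos: [0.6012, 0.0544, 0.0872]
eef_rot: [0.034, 0.706, 0.034, -0.706]
force: [-2.2, -0.8, 1.6]
width: 0.0003
t: 4.2
tool_pos: [0.6044, 0.0547, 0.0872]
eef_rot: [0.034, 0.706, 0.034, -0.706]
force: [-1.8, -1.1, 0.6]
width: 0.0004
```

```bash
for i in 1 2; do python3 -m pendant '[[0,[0,0,-3],[0,0,0]],[0,[0,0,0],[0,0,0]]]'; done
```

```text
t: 4.4
tool_pos: [0.6074, 0.055, 0.0871]
eef_rot: [0.034, 0.706, 0.034, -0.706]
force: [-1.3, -0.4, -0.3]
width: 0.0007
t: 4.6
tool_pos: [0.6105, 0.0553, 0.0872]
eef_rot: [0.034, 0.706, 0.034, -0.706]
force: [-1.9, -1.0, -0.6]
width: 0.0005
```

```bash
python3 - <<'E'
from h import *
goto([*w(-.035,0),.088],yaw+np.pi/2)
for n in("scene","top"): cv2.imwrite(f"pics/{n}2.png",r.grab_frame(n)[:,:,::-1])
a=cv2.imread('pics/scene2.png')[150:260,230:410];b=cv2.imread('pics/top2.png')[120:270,210:430]
cv2.imwrite('pics/c2.png',np.hstack([cv2.resize(i,(400,264),interpolation=cv2.INTER_CUBIC) for i in(a,b)]))
E
```

```text
t 4.6 tcp [0.6105 0.0553 0.0872] shelf [-0.0248  0.001 ] F [-1.893  -1.0315 -0.5697] w 0.0004828506572784413
turn [-0.008  -0.027  -0.0033] shift mm now-axes [-0.8316  1.0026 10.2386] after turn [-0.8269  1.0011 10.2391]
axes y,z [ 0.0955 -0.9954  0.0001] [-0.9954 -0.0955 -0.0005]
```

View pics/c2.png

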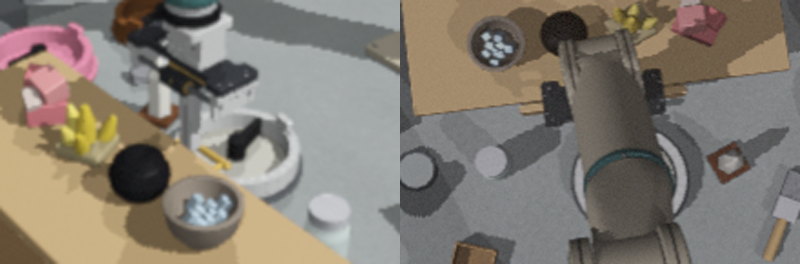

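```bash
python3 - <<'E'
from h import *
b=cv2.imread('pics/top2.png')[150:215,270:410];a=cv2.imread('pics/scene2.png')[180:245,280:380]
cv2.imwrite('pics/c3.png',np.vstack([cv2.resize(b,(700,325),interpolation=cv2.INTER_CUBIC)]))
cv2.imwrite('pics/c4.png',cv2.resize(a,(800,520),interpolation=cv2.INTER_CUBIC))
E
```

```text
(no output)
```

View pics/c3.png

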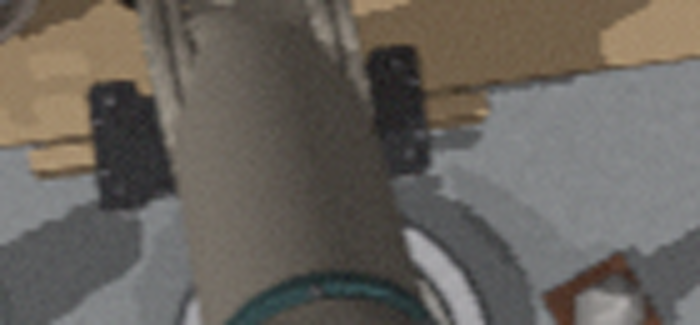

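View pics/c4.png

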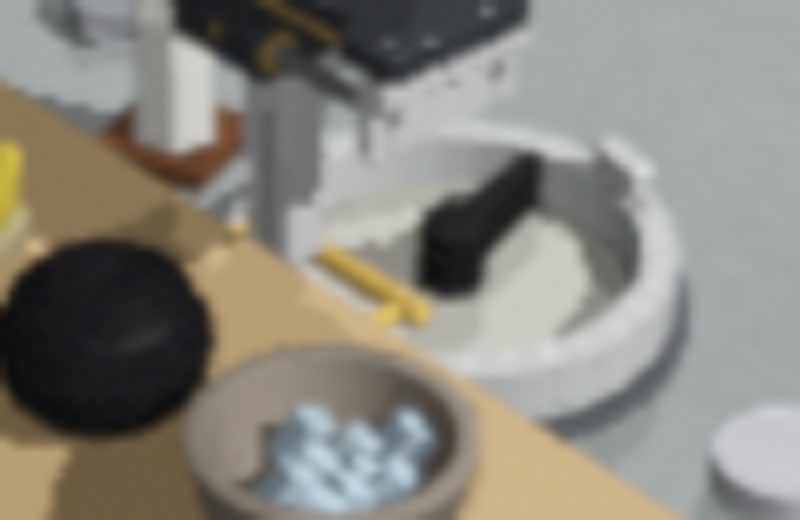

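The finger occludes the bar from behind the shelf, so it's now between bar and panel, and it would meet the lip before the drawer is home. I'll lift out, back off and push again on the outside of the bar, with the tip lower.

```bash
python3 -m pendant '[[0,[0,0,3],[0,0,0]],[0,[-15,0,0],[0,0,0]],[0,[-25,0,0],[0,0,0]],[0,[-25,0,0],[0,0,0]],[0,[0,0,25],[0,0,0]],[0,[0,0,40],[0,0,0]],[0,[0,0,40],[0,0,0]],[0,[0,0,0],[0,0,0]]]'
python3 - <<'E'
from h import *
goto([*w(-.1,0),.088],yaw+np.pi/2)
for n in("scene","top"): cv2.imwrite(f"pics/{n}3.png",r.grab_frame(n)[:,:,::-1])
b=cv2.imread('pics/top3.png')[150:215,270:410];a=cv2.imread('pics/scene3.png')[180:245,280:380]
cv2.imwrite('pics/c5.png',np.hstack([cv2.resize(i,(400,260),interpolation=cv2.INTER_CUBIC) for i in (a,b)]))
E
```

```text
t: 5.5
tool_pos: [0.4964, 0.0444, 0.1523]
eef_rot: [-0.034, -0.704, -0.034, 0.708]
force: [0.0, -0.8, -0.3]
width: 0.0001
t 5.5 tcp [0.4964 0.0444 0.1523] shelf [-0.1393  0.001 ] F [ 0.0378 -0.7793 -0.2586] w 0.00014775878079478842
turn [ 0.0107  0.3132 -0.0113] shift mm now-axes [ 64.0536   1.0094 -39.6758] after turn [ 64.2693   1.0147 -39.3253]
axes y,z [ 0.0958 -0.9954  0.0002] [-0.9954 -0.0958  0.0055]
```

View pics/c5.png

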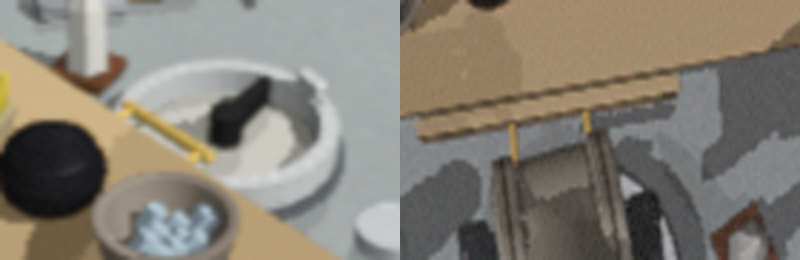

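```bash
python3 - <<'E'
from h import *
for u,v in((310.5,205.9),(332.5,219)): print(S(at('scene',u,v,.08)))
for u,v in((270+20/2.857,150+139/4),(270+276/2.857,150+95/4)): print('panel bottom-ish/top edge',S(at('top',u,v,.102)))
E
```

```text
[-0.0477 -0.0477]
[-0.0513  0.0473]
panel bottom-ish/top edge [-0.0172  0.131 ]
panel bottom-ish/top edge [-0.0177 -0.1295]
```

```bash
python3 -m pendant '[[0,[0,0,-17],[0,0,0]],[0,[0,0,-17],[0,0,0]],[0,[25,0,0],[0,0,0]],[0,[25,0,0],[0,0,0]],[0,[19,0,0],[0,0,0]],[0,[0,0,0],[0,0,0]],[0,[0,0,0],[0,0,0]]]'
for i in 1 2; do python3 -m pendant '[[0,[0,0,-10],[0,0,0]],[0,[0,0,-10],[0,0,0]]]';done
python3 -m pendant '[[0,[0,0,-4],[0,0,0]],[0,[0,0,-4],[0,0,0]]]'
python3 - <<'E'
from h import *
goto([*w(-.035,0),.082],yaw+np.pi/2)
for n in("scene","top"): cv2.imwrite(f"pics/{n}4.png",r.grab_frame(n)[:,:,::-1])
b=cv2.imread('pics/top4.png')[150:215,270:410];a=cv2.imread('pics/scene4.png')[180:245,280:380]
cv2.imwrite('pics/c6.png',np.hstack([cv2.resize(i,(400,260),interpolation=cv2.INTER_CUBIC) for i in (a,b)]))
E
```

```text
t: 6.3
tool_pos: [0.5378, 0.0486, 0.0834]
eef_rot: [0.034, 0.707, 0.034, -0.706]
force: [-1.2, -0.0, 1.0]
width: 0.0001
t: 6.5
tool_pos: [0.5586, 0.0505, 0.0846]
eef_rot: [0.034, 0.707, 0.034, -0.705]
force: [-0.1, -0.1, 0.3]
width: 0.0006
t: 6.7
tool_pos: [0.5779, 0.0523, 0.0839]
eef_rot: [0.034, 0.707, 0.034, -0.706]
force: [0.1, 0.3, 0.7]
width: 0.0003
t: 6.9
tool_pos: [0.5845, 0.0529, 0.0833]
eef_rot: [-0.034, -0.706, -0.034, 0.706]
force: [0.7, 0.7, 0.4]
width: 0.0005
t 6.9 tcp [0.5845 0.0529 0.0833] shelf [-0.0508  0.0011] F [0.6534 0.6971 0.3777] w 0.0005143279643504529
turn [-0.0082  0.0079 -0.0009] shift mm now-axes [  1.2519   1.0523 -15.833 ] after turn [  1.254    1.0546 -15.8326]
axes y,z [ 0.0955 -0.9954  0.    ] [-0.9954 -0.0955  0.0001]
```

View pics/c6.png

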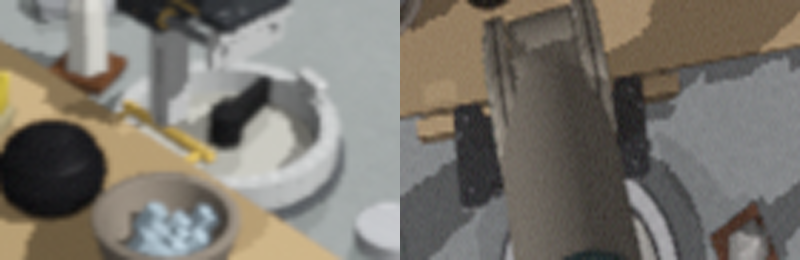

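```bash
python3 - <<'E'
from h import *
s,R=pose();p=s['tool_pos']
for z in(.022,0,-.02): print((proj('scene',p-[0,0,z])[0]-[280,180])*4)
print((proj('scene',[*w(-.05,0),.08])[0]-[280,180])*4)
im=cv2.imread('pics/scene4.png')[190:225,300:345];cv2.imwrite('pics/c7.png',cv2.resize(im,None,fx=16,fy=16,interpolation=cv2.INTER_CUBIC))
E
```

```text
[167.0245 149.3226]
[167.3992 125.71  ]
[167.7467 103.7941]
[165.5791 128.9727]
```

View pics/c7.png

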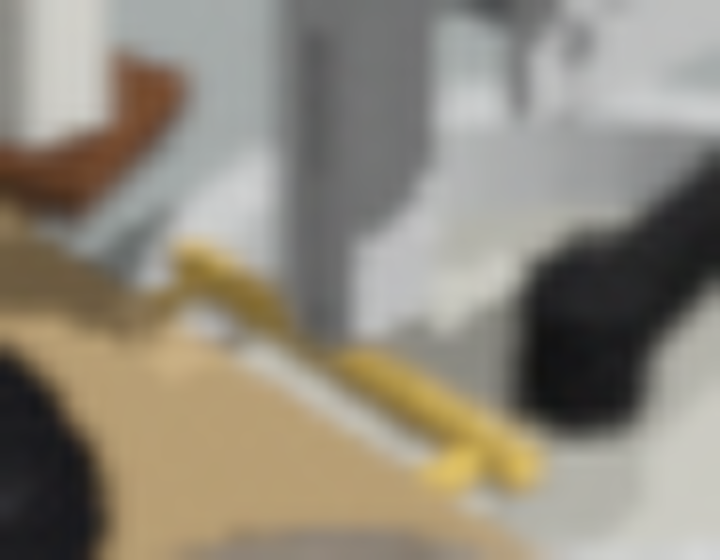

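```bash
python3 - <<'E'
from h import *
print('c4 tip exp', (proj('scene',[.6105,.0553,.0652])[0]-[280,180])*8,(proj('scene',[.6105,.0553,.0872])[0]-[280,180])*8)
im=cv2.imread('pics/scene1.png')[140:240,270:400];cv2.imwrite('pics/c8.png',cv2.resize(im,None,fx=6,fy=6,interpolation=cv2.INTER_CUBIC))
for z in (.0643,.0863): print('scene1',(proj('scene',[.4356,.0348,z])[0]-[270,140])*6)
E
```

```text
c4 tip exp [282.752  316.7061] [282.9466 268.9607]
scene1 [508.2143 350.4515]
scene1 [510.7275 316.384 ]
```

View pics/c8.png

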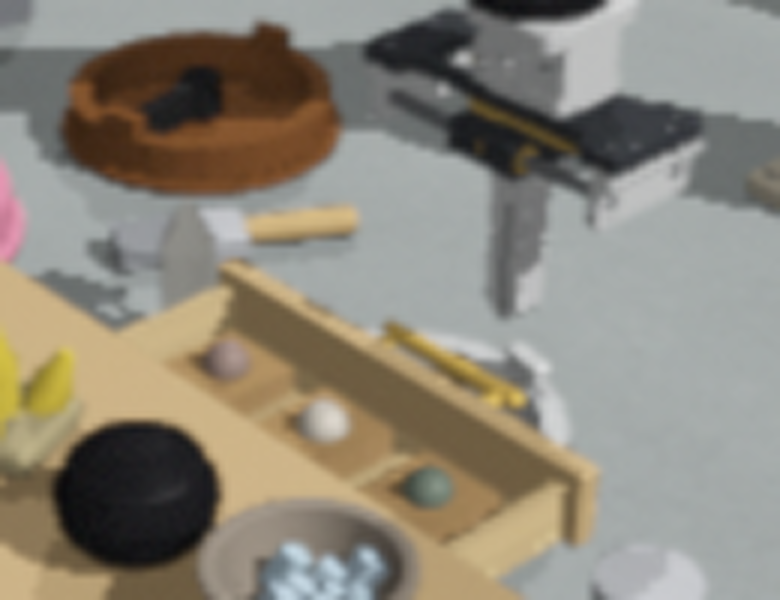

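The picture puts the shut fingertips at about the TCP height, not 22 mm below it. So the finger was riding over the bar. I'll lift, back off to shelf x = -0.095, go down to TCP z ≈ 0.066, which is clear of hub and blade either way, and look.

```bash
python3 -m pendant '[[0,[-20,0,0],[0,0,0]],[0,[-10,0,10],[0,0,0]],[0,[0,0,17],[0,0,0]],[0,[0,0,17],[0,0,0]],[0,[20,0,0],[0,0,0]],[0,[15,0,0],[0,0,0]],[0,[12,0,0],[0,0,0]],[0,[0,0,0],[0,0,0]]]'
python3 - <<'E'
from h import *
goto([*w(-.035,0),.066],yaw+np.pi/2)
s,R=pose();p=s['tool_pos']
for n in("scene","top"): cv2.imwrite(f"pics/{n}5.png",r.grab_frame(n)[:,:,::-1])
for z in(.022,0): print((proj('scene',p-[0,0,z])[0]-[280,170])*8)
a=cv2.imread('pics/scene5.png')[170:240,280:380]
cv2.imwrite('pics/c9.png',cv2.resize(a,(800,560),interpolation=cv2.INTER_CUBIC))
E
```

```text
t: 7.8
tool_pos: [0.5386, 0.0485, 0.0651]
eef_rot: [-0.034, -0.705, -0.034, 0.707]
force: [0.6, 0.0, 0.3]
width: 0.0006
t 7.8 tcp [0.5386 0.0485 0.0651] shelf [-0.097  0.001] F [0.5926 0.0301 0.2546] w 0.0005531067449849228
turn [ 0.0011  0.1805 -0.0058] shift mm now-axes [ -1.1187   1.0424 -61.9487] after turn [ -0.9237   1.0411 -61.952 ]
axes y,z [ 0.0956 -0.9954  0.0001] [-0.9954 -0.0956  0.0031]
[419.8379 370.6571]
[421.4671 324.8149]
```

View pics/c9.png

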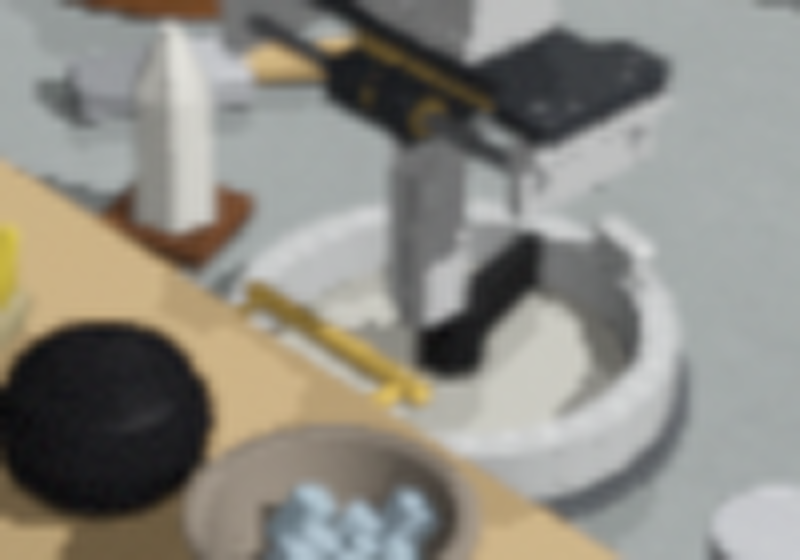

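The tip, at (420,325) in the crop, sits at the projected TCP, below bar height and outside the bar. Pushing.

```bash

python3 -m pendant '[[0,[3,0,-10],[0,0,0]],[0,[0,0,-10],[0,0,0]],[0,[0,0,-8],[0,0,0]],[0,[0,0,0],[0,0,0]]]'
for i in 1 2 3; do python3 -m pendant '[[0,[0,0,-5],[0,0,0]],[0,[0,0,-4],[0,0,0]]]';done
```

```text
t: 8.3
tool_pos: [0.5701, 0.0516, 0.0635]
eef_rot: [0.034, 0.707, 0.034, -0.706]
force: [0.2, -0.3, 0.1]
width: 0.0006
t: 8.5
tool_pos: [0.5761, 0.0521, 0.0632]
eef_rot: [-0.034, -0.705, -0.034, 0.707]
force: [-1.9, -0.1, 1.9]
width: 0.0004
t: 8.7
tool_pos: [0.5859, 0.053, 0.0632]
eef_rot: [-0.034, -0.706, -0.034, 0.707]
force: [-2.8, -0.0, 1.3]
width: 0.0004
t: 8.9
tool_pos: [0.5953, 0.054, 0.0632]
eef_rot: [-0.034, -0.706, -0.034, 0.706]
force: [-2.8, 0.9, -0.0]
width: 0.0003
```

Force of 2.8 N matches the drawer's friction, so the bar is being pushed. I'll continue to the stop.

```bash

for i in 1 2 3; do python3 -m pendant '[[0,[0,0,-2],[0,0,0]],[0,[0,0,-2],[0,0,0]]]';done
python3 - <<'E'
from h import *
goto([*w(-.035,0),.064],yaw+np.pi/2)
E
```

```text
t: 9.1
tool_pos: [0.5974, 0.0542, 0.0631]
eef_rot: [-0.034, -0.705, -0.034, 0.708]
force: [-8.6, 0.3, 7.3]
width: 0.0003
t: 9.3
tool_pos: [0.5974, 0.0542, 0.0631]
eef_rot: [-0.034, -0.702, -0.034, 0.71]
force: [-17.1, -0.4, 14.2]
width: 0.0004
t: 9.5
tool_pos: [0.5974, 0.0541, 0.063]
eef_rot: [-0.034, -0.7, -0.033, 0.713]
force: [-23.0, -0.8, 22.2]
width: 0.0003
t 9.5 tcp [0.5974 0.0541 0.063 ] shelf [-0.0379  0.0011] F [-23.0243  -0.7802  22.1917] w 0.00025067297928581375
turn [-0.0058  1.0896 -0.0276] shift mm now-axes [-1.0528  1.0769 -2.8922] after turn [-0.9981  1.0767 -2.9116]
axes y,z [ 0.0955 -0.9954  0.0005] [-0.9952 -0.0955  0.019 ]
```

Hard stop reached at 23 N, TCP shelf x = -0.038, close to the predicted -0.035. Backing away to look.

```bash

python3 -m pendant '[[0,[0,0,14],[0,0,0]],[0,[0,0,25],[0,0,0]],[0,[-30,0,0],[0,0,0]],[0,[-40,0,0],[0,0,0]],[0,[-40,0,0],[0,0,0]],[0,[0,30,35],[0,0,0]],[0,[0,30,35],[0,0,0]],[0,[0,40,10],[0,0,0]]]'
python3 -m pendant '[[0,[0,40,20],[0,0,0]],[0,[0,40,20],[0,0,0]],[0,[0,0,0],[0,0,0]]]'
python3 - <<'E'
from h import *
goto([*w(-.035,0),.064],yaw+np.pi/2)
for n in("scene","top"): cv2.imwrite(f"pics/{n}6.png",r.grab_frame(n)[:,:,::-1])
a=cv2.imread('pics/scene6.png')[170:240,280:380];b=cv2.imread('pics/top6.png')[150:260,270:400]
cv2.imwrite('pics/c10.png',cv2.resize(a,(800,560),interpolation=cv2.INTER_CUBIC))
cv2.imwrite('pics/c11.png',cv2.resize(b,None,fx=5,fy=5,interpolation=cv2.INTER_CUBIC))
E
```

```text
t: 10.3
tool_pos: [0.4961, -0.0557, 0.1741]
eef_rot: [0.035, 0.707, 0.035, -0.706]
force: [1.0, -1.0, -0.8]
width: 0.0002
t: 10.6
tool_pos: [0.4646, -0.1467, 0.1739]
eef_rot: [0.032, 0.707, 0.028, -0.706]
force: [-0.5, -0.4, 0.3]
width: 0.0007
t 10.6 tcp [ 0.4646 -0.1467  0.1739] shelf [-0.1893 -0.1862] F [-0.4641 -0.3686  0.2612] w 0.0006992965145008374
turn [-0.6282 -0.0714 -0.2544] shift mm now-axes [ 109.2222 -188.345  -152.0897] after turn [ 109.8627 -186.1791 -154.2794]
axes y,z [ 0.0847 -0.9964  0.0044] [-0.9964 -0.0847 -0.0013]
```

View pics/c10.png

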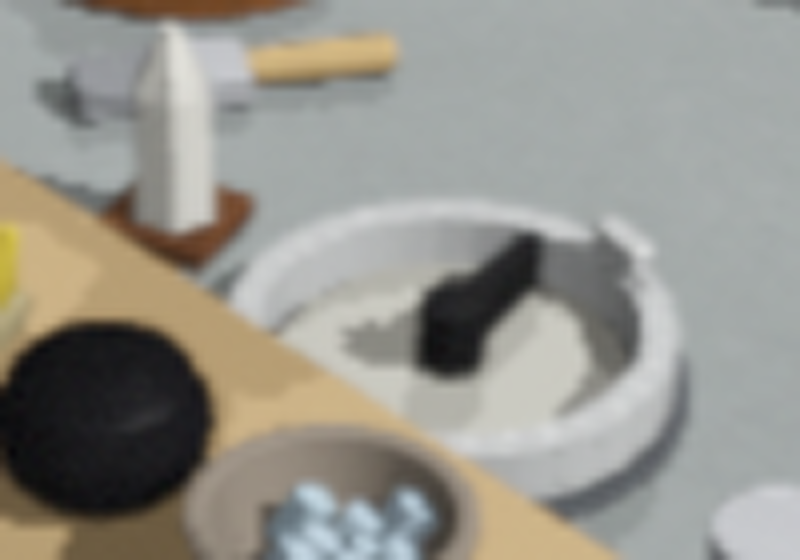

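View pics/c11.png

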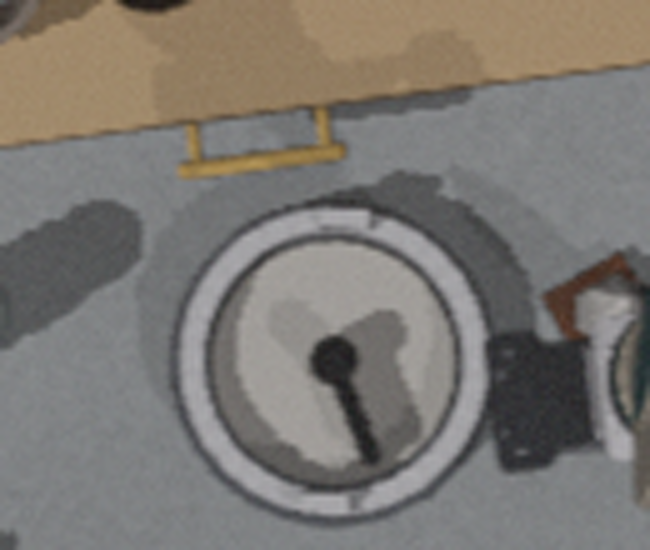

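The drawer is home: only the pull shows, at (306..339, 180..184). The dial is fully visible, with the hub at (336.8,221.6), the blade tip at (344.6,241.6), and tabs at about (339,193) and (337,249).

```bash
python3 - <<'E'
from h import *
f=lambda u,v,z: at('top',270+u/5,150+v/5,z)
for nm,u,v,z in [('pullL',180,171,.08),('pullR',344,151,.08),('hub',334,357,.044),('tip',374,459,.042),('rimL',178,362,.034),('rimR',490,362,.034),('rimT',334,206,.034),('rimB',334,520,.034),('tabT',347,217,.049),('tabB',335,497,.049)]:
    P=f(u,v,z);print(nm,P,S(P))
# knob disc by mask: pale, inside ring ; ring via bright mask ellipse
im=cv2.imread('pics/top6.png');g=cv2.cvtColor(im,cv2.COLOR_BGR2GRAY)
m=np.zeros_like(g);m[185:258,300:372]=(g[185:258,300:372]<55)
n,l,s,c=cv2.connectedComponentsWithStats(m);print(s[1:],c[1:])
i=1+s[1:,4].argmax();ys,xs=np.where(l==i)
P=np.array([at('top',x,y,.043)[:2] for x,y in zip(xs,ys)]);
C=f(334,357,.044)[:2]; d=P-C;rr=np.hypot(*d.T);far=rr>.025;md=d[far].mean(0)
print('blade dir world',np.arctan2(md[1],md[0]),'len',rr.max())
O=np.array([.7292,.1146]);t=O-C;a=np.arctan2(t[1],t[0]);print('target dir',a,'rel shelf',a-yaw,'dist',np.hypot(*t),'centre shelf',S(C))
E
```

```text
pullL [0.6075 0.1026 0.08  ] [-0.0231  0.0483]
pullR [0.6165 0.0063 0.08  ] [-0.0234 -0.0483]
hub [0.498  0.0152 0.044 ] [-0.1405 -0.0282]
tip [ 0.4369 -0.0067  0.042 ] [-0.2035 -0.0442]
rimL [0.4983 0.1085 0.034 ] [-0.1314  0.0646]
rimR [ 0.4929 -0.0783  0.034 ] [-0.1546 -0.1207]
rimT [0.5895 0.0122 0.034 ] [-0.0497 -0.0399]
rimB [0.4015 0.018  0.034 ] [-0.2364 -0.0162]
tabT [0.581 0.005 0.049] [-0.0589 -0.0463]
tabB [0.4151 0.0172 0.049 ] [-0.2229 -0.0183]
[[337 190   2   1   2]
 [340 190   1   1   1]
 [368 217   4   7  21]
 [333 218  13  25 105]
 [368 226   4  10  29]
 [370 238   2   5   9]
 [332 247   1   1   1]
 [334 247   1   1   1]
 [337 247   1   1   1]] [[337.5    190.    ]
 [340.     190.    ]
 [369.3333 219.7619]
 [338.581  227.2   ]
 [369.7931 230.1724]
 [370.5556 239.7778]
 [332.     247.    ]
 [334.     247.    ]
 [337.     247.    ]]
blade dir world -2.8302400485253667 len 0.06468606923182117
target dir 0.4061274822339211 rel shelf 0.3103774822339211 dist 0.25162002489172564 centre shelf [-0.1405 -0.0282]
```

Everything agrees: the pull is at -0.023 (home), rim radius is about 93 mm, and the dial middle is 141 mm in front of the lip. The blade has to go from -168° to +18° in shelf axes. I'll push it clockwise, by the left side. First I put the fingertips above the well, on the anticlockwise side of the blade.

```bash
cat >> h.py <<'E'
C=np.array([-.141,-.0285])
def pol(R,deg): a=np.radians(deg); return w(*(C+R*np.array([np.cos(a),np.sin(a)])))
E
python3 - <<'E'
from h import *
goto([*pol(.045,-122),.1],yaw+np.pi/2)
E
```

```text
t 10.7 tcp [ 0.467  -0.1407  0.1738] shelf [-0.1863 -0.1804] F [ 1.0447 -0.1792  0.0689] w 0.0002560601461177347
turn [-0.1825 -0.1656 -0.055 ] shift mm now-axes [  73.7447 -113.8643  -20.8731] after turn [  73.7927 -113.7262  -21.4488]
axes y,z [ 0.0924 -0.9957  0.001 ] [-0.9957 -0.0924 -0.0029]
```

```bash

python3 -m pendant '[[0,[0,-38,-7],[0,0,0]],[0,[0,-38,-7],[0,0,0]],[0,[0,-38,-7],[0,0,0]],[0,[0,0,0],[0,0,0]],[0,[37,0,0],[0,0,0]],[0,[37,0,0],[0,0,0]],[0,[0,0,0],[0,0,0]],[0,[0,0,0],[0,0,0]]]'
python3 - <<'E'
from h import *
goto([*pol(.045,-122),.03],yaw+np.pi/2)
E
```

```text
t: 11.5
tool_pos: [0.4764, -0.0232, 0.0995]
eef_rot: [-0.034, -0.706, -0.034, 0.706]
force: [0.8, -1.0, 0.9]
width: -0.0
t 11.5 tcp [ 0.4764 -0.0232  0.0995] shelf [-0.1657 -0.0643] F [ 0.7648 -1.0083  0.8624] w -3.444951603030679e-05
turn [0.0635 0.0159 0.015 ] shift mm now-axes [69.4725  2.3369 -0.9143] after turn [69.4734  2.3177 -0.8976]
axes y,z [ 0.0967 -0.9953 -0.0003] [-0.9953 -0.0967  0.0003]
```

```bash

python3 -m pendant '[[0,[20,2,0],[0,0,0]],[0,[20,0,0],[0,0,0]],[0,[14,0,0],[0,0,0]],[0,[0,0,0],[0,0,0]]]'
python3 - <<'E'
from h import *
goto([*pol(.045,-122),.03],yaw+np.pi/2)
s,R=pose();p=s['tool_pos']
for n in("scene","top"): cv2.imwrite(f"pics/{n}7.png",r.grab_frame(n)[:,:,::-1])
for z in(.022,0): print((proj('scene',p-[0,0,z])[0]-[280,170])*8)
a=cv2.imread('pics/scene7.png')[170:240,280:380]
cv2.imwrite('pics/c12.png',cv2.resize(a,(800,560),interpolation=cv2.INTER_CUBIC))
E
```

```text
t: 11.9
tool_pos: [0.4769, -0.0257, 0.0458]
eef_rot: [0.034, 0.707, 0.034, -0.706]
force: [-0.5, 0.2, -0.7]
width: 0.0006
t 11.9 tcp [ 0.4769 -0.0257  0.0458] shelf [-0.1654 -0.0669] F [-0.4895  0.2075 -0.728 ] w 0.0005783081914458887
turn [ 0.0079 -0.0502  0.0018] shift mm now-axes [15.818  -0.2065 -0.5842] after turn [15.8175 -0.2071 -0.5981]
axes y,z [ 0.0957 -0.9954 -0.    ] [-0.9954 -0.0957 -0.0009]
[424.4122 275.3574]
[425.9646 231.9466]
```

View pics/c12.png

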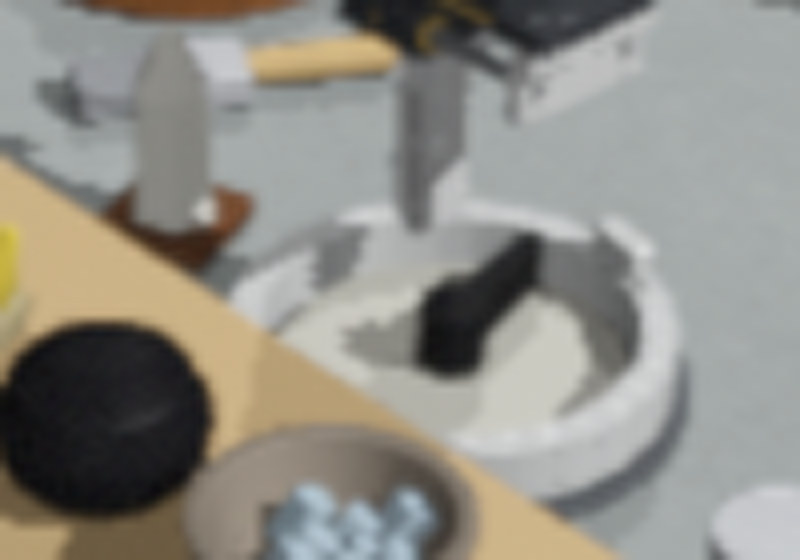

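The tip, at (415,228) in the crop, is again at TCP height and inside the ring, clear of the blade. Lowering it.

```bash

python3 -m pendant '[[0,[8,0,0],[0,0,0]],[0,[8,0,0],[0,0,0]],[0,[4,0,0],[0,0,0]],[0,[0,0,0],[0,0,0]]]'
python3 - <<'E'
from h import *
goto([*pol(.045,-132),.026],yaw+np.pi/2)
# rows for arc, shelf coords -> tool shift
a=np.radians(np.arange(-122,-305,-10.))
p=.045*np.c_[np.cos(a),np.sin(a)];d=np.diff(p,axis=0)*1e3
for k,(dx,dy) in zip(np.arange(-132,-305,-10),d): print(k,[0,round(-dy,1),round(-dx,1)])
E
```

```text
t: 12.4
tool_pos: [0.4757, -0.0258, 0.0247]
eef_rot: [-0.034, -0.706, -0.034, 0.707]
force: [-0.3, -0.1, 0.2]
width: -0.0001
t 12.4 tcp [ 0.4757 -0.0258  0.0247] shelf [-0.1667 -0.0668] F [-0.3022 -0.0612  0.2219] w -0.00011370114960638968
turn [-0.0009  0.0692  0.0085] shift mm now-axes [-1.3029 -4.8927  4.4445] after turn [-1.309  -4.8926  4.4428]
axes y,z [ 0.0956 -0.9954 -0.0001] [-0.9954 -0.0956  0.0012]
-132 [0, np.float64(-4.7), np.float64(6.3)]
-142 [0, np.float64(-5.7), np.float64(5.3)]
-152 [0, np.float64(-6.6), np.float64(4.3)]
-162 [0, np.float64(-7.2), np.float64(3.1)]
-172 [0, np.float64(-7.6), np.float64(1.8)]
-182 [0, np.float64(-7.8), np.float64(0.4)]
-192 [0, np.float64(-7.8), np.float64(-1.0)]
-202 [0, np.float64(-7.5), np.float64(-2.3)]
-212 [0, np.float64(-7.0), np.float64(-3.6)]
-222 [0, np.float64(-6.3), np.float64(-4.7)]
-232 [0, np.float64(-5.3), np.float64(-5.7)]
-242 [0, np.float64(-4.3), np.float64(-6.6)]
-252 [0, np.float64(-3.1), np.float64(-7.2)]
-262 [0, np.float64(-1.8), np.float64(-7.6)]
-272 [0, np.float64(-0.4), np.float64(-7.8)]
-282 [0, np.float64(1.0), np.float64(-7.8)]
-292 [0, np.float64(2.3), np.float64(-7.5)]
-302 [0, np.float64(3.6), np.float64(-7.0)]
```

```bash

python3 -m pendant '[[0,[0,-4.7,5],[0,0,0]],[0,[0,-5.7,5.3],[0,0,0]],[0,[0,-6.6,4.3],[0,0,0]],[0,[0,-7.2,3.1],[0,0,0]],[0,[0,-7.6,1.8],[0,0,0]],[0,[0,0,0],[0,0,0]]]'
python3 - <<'E'
from h import *
p=pose()[0]['tool_pos'];d=S(p)-C;print(p,np.hypot(*d),np.degrees(np.arctan2(d[1],d[0])))
goto([*pol(.045,-172),.026],yaw+np.pi/2)
for n in("scene","top"): cv2.imwrite(f"pics/{n}8.png",r.grab_frame(n)[:,:,::-1])
a=cv2.imread('pics/scene8.png')[170:240,280:380]
cv2.imwrite('pics/c13.png',cv2.resize(a,(800,560),interpolation=cv2.INTER_CUBIC))
E
```

```text
t: 13.0
tool_pos: [0.4529, 0.0053, 0.0254]
eef_rot: [-0.034, -0.706, -0.035, 0.707]
force: [0.2, -0.1, -0.2]
width: 0.0006
[0.4529 0.0053 0.0254] 0.0456834756513531 -173.4344433121901
t 13.0 tcp [0.4529 0.0053 0.0254] shelf [-0.1864 -0.0337] F [ 0.1694 -0.0672 -0.2194] w 0.0006487442304184623
turn [0.1036 0.058  0.0282] shift mm now-axes [-0.6344  1.0405 -0.8193] after turn [-0.6331  1.0393 -0.8218]
axes y,z [ 0.0974 -0.9952 -0.0005] [-0.9952 -0.0974  0.001 ]
```

View pics/c13.png

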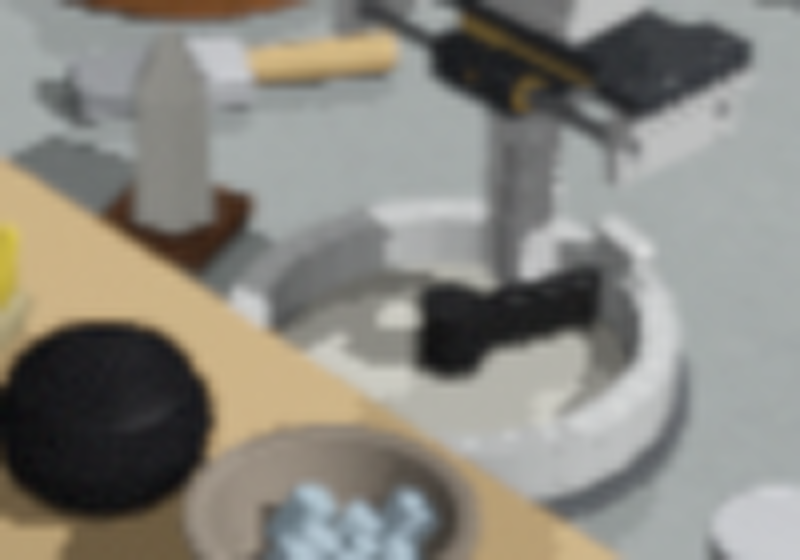

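The blade follows the finger and the ring stays still. Continuing the arc.

```bash

python3 -m pendant '[[0,[0,-7.8,0],[0,0,0]],[0,[0,-7.8,-1],[0,0,0]],[0,[0,-7.5,-2.3],[0,0,0]],[0,[0,-7,-3.6],[0,0,0]],[0,[0,-6.3,-4.7],[0,0,0]],[0,[0,0,0],[0,0,0]]]'
python3 - <<'E'
from h import *
p=pose()[0]['tool_pos'];d=S(p)-C;print(p,np.hypot(*d),np.degrees(np.arctan2(d[1],d[0])))
goto([*pol(.045,-222),.026],yaw+np.pi/2)
for n in("scene","top"): cv2.imwrite(f"pics/{n}9.png",r.grab_frame(n)[:,:,::-1])
a=cv2.imread('pics/scene9.png')[170:240,280:380]
cv2.imwrite('pics/c14.png',cv2.resize(a,(800,560),interpolation=cv2.INTER_CUBIC))
E
```

```text
t: 13.7
tool_pos: [0.4622, 0.0433, 0.0252]
eef_rot: [0.034, 0.706, 0.035, -0.706]
force: [0.4, -0.8, -0.6]
width: 0.0003
[0.4622 0.0433 0.0252] 0.04540800308838138 135.6480055859829
t 13.7 tcp [0.4622 0.0433 0.0252] shelf [-0.1735  0.0032] F [ 0.4237 -0.8299 -0.6008] w 0.0003374197656394942
turn [ 0.1419 -0.0203  0.0667] shift mm now-axes [-0.8225  1.6289  0.9759] after turn [-0.8203  1.6322  0.9721]
axes y,z [ 0.0981 -0.9952 -0.0012] [-0.9952 -0.0981 -0.0004]
```

View pics/c14.png

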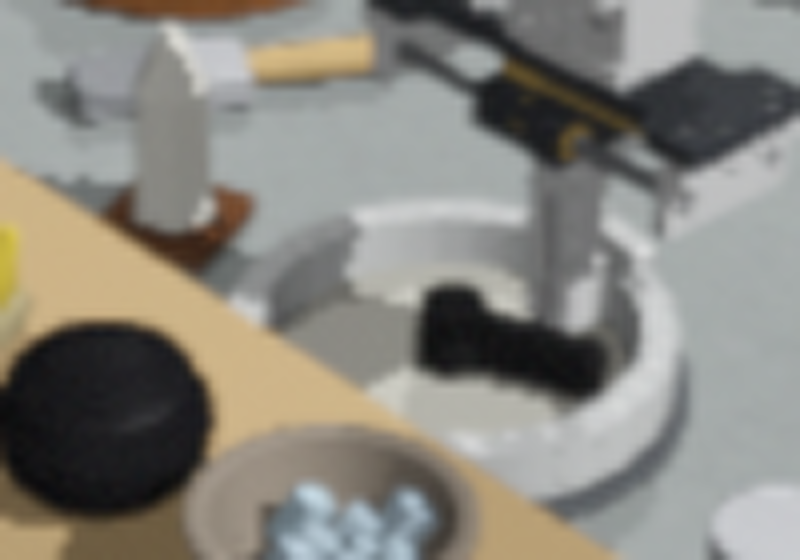

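```bash

python3 -m pendant '[[0,[0,-4.2,-5],[0,0,0]],[0,[0,-4,-6.5],[0,0,0]],[0,[0,-3,-7.2],[0,0,0]],[0,[0,-1.8,-7.6],[0,0,0]],[0,[0,-0.4,-7.8],[0,0,0]],[0,[0,0,0],[0,0,0]]]'
python3 - <<'E'
from h import *
p=pose()[0]['tool_pos'];d=S(p)-C;print(p,np.hypot(*d),np.degrees(np.arctan2(d[1],d[0])))
goto([*pol(.045,-272),.026],yaw+np.pi/2)
for n in("scene","top"): cv2.imwrite(f"pics/{n}10.png",r.grab_frame(n)[:,:,::-1])
a=cv2.imread('pics/scene10.png')[170:240,280:380]
cv2.imwrite('pics/c15.png',cv2.resize(a,(800,560),interpolation=cv2.INTER_CUBIC))
E
```

```text
t: 14.4
tool_pos: [0.496, 0.0587, 0.0252]
eef_rot: [0.034, 0.707, 0.034, -0.706]
force: [-1.5, -1.1, -0.8]
width: 0.0003
[0.496  0.0587 0.0252] 0.04388803385452452 86.59052917549687
t 14.4 tcp [0.496  0.0587 0.0252] shelf [-0.1384  0.0153] F [-1.4792 -1.0822 -0.7721] w 0.0003009835134877344
turn [ 0.0166 -0.1007  0.0396] shift mm now-axes [-0.8344 -1.1631  1.0378] after turn [-0.8334 -1.1622  1.0396]
axes y,z [ 0.0959 -0.9954 -0.0007] [-0.9954 -0.0959 -0.0018]
```

View pics/c15.png

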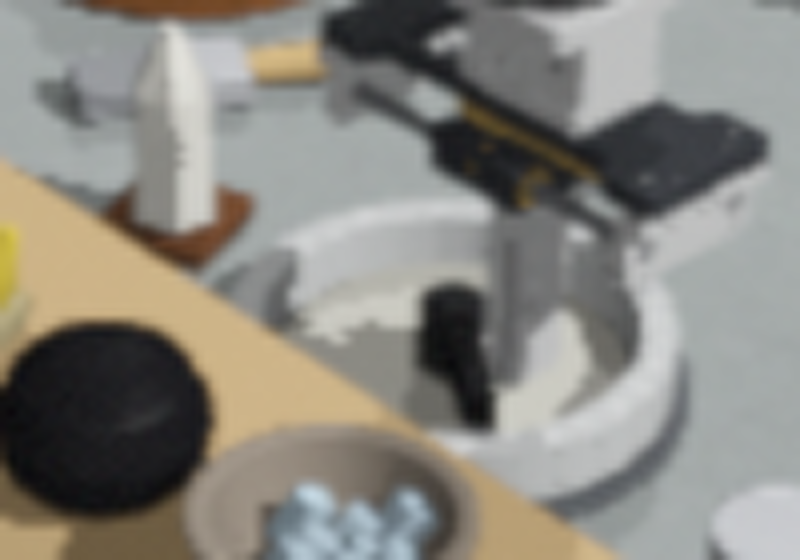

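The blade tip is now at about (340,220.5) and the hub top at (336.5,207) in the scene view. I'll get the angle from those.

```bash
python3 - <<'E'
from h import *
im=cv2.imread('pics/scene10.png');
T=S(at('scene',280+482/8,170+398/8,.042));H=S(at('scene',280+454/8,170+295/8,.044))
print(T,H); d=T-C;print(np.hypot(*d),np.degrees(np.arctan2(d[1],d[0])))
a=np.radians(np.array([-273.4,-283,-293,-303,-310,-316]));p=.045*np.c_[np.cos(a),np.sin(a)];d=np.diff(p,axis=0)*1e3;print(np.c_[-d[:,1],-d[:,0]])
E
```

```text
[-0.1036  0.0292] [-0.1432 -0.0271]
0.06874834846211726 57.02957627224163
[[ 1.0741 -7.454 ]
 [ 2.4239 -7.4601]
 [ 3.6825 -6.9259]
 [ 3.2682 -4.4167]
 [ 3.2124 -3.4448]]
```

```bash

python3 -m pendant '[[0,[0,0.5,-7],[0,0,0]],[0,[0,2.4,-7.4],[0,0,0]],[0,[0,3.6,-6.9],[0,0,0]],[0,[0,0,0],[0,0,0]]]'
python3 - <<'E'
from h import *
p=pose()[0]['tool_pos'];d=S(p)-C;print(p,np.hypot(*d),np.degrees(np.arctan2(d[1],d[0])))
goto([*pol(.045,49),.026],yaw+np.pi/2)
for n in("scene","top"): cv2.imwrite(f"pics/{n}11.png",r.grab_frame(n)[:,:,::-1])
a=cv2.imread('pics/scene11.png')[170:240,280:380]
cv2.imwrite('pics/c16.png',cv2.resize(a,(800,560),interpolation=cv2.INTER_CUBIC))
E
```

```text
t: 14.9
tool_pos: [0.5189, 0.0532, 0.0255]
eef_rot: [0.033, 0.708, 0.034, -0.705]
force: [-0.9, 0.5, -1.2]
width: 0.0005
[0.5189 0.0532 0.0255] 0.043911637414619155 55.484238743823944
t 14.9 tcp [0.5189 0.0532 0.0255] shelf [-0.1161  0.0077] F [-0.8805  0.5117 -1.1909] w 0.0004788226140615837
turn [-0.0517 -0.2117  0.0055] shift mm now-axes [-0.4882  2.2157 -4.6447] after turn [-0.5052  2.22   -4.6409]
axes y,z [ 0.0947 -0.9955 -0.0001] [-0.9955 -0.0947 -0.0037]
```

View pics/c16.png

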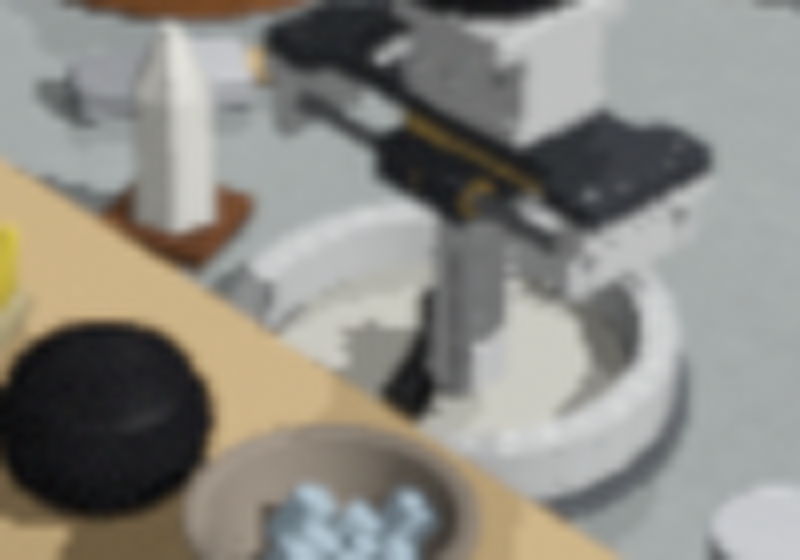

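```bash
python3 - <<'E'
from h import *
for v in(370,385,395):
  T=S(at('scene',280+408/8,170+v/8,.042));d=T-C;print(T,np.hypot(*d),np.degrees(np.arctan2(d[1],d[0])))
E
```

```text
[-0.0948 -0.0034] 0.05255819902051974 28.488769445639065
[-0.0879  0.0039] 0.062232697626394495 31.35133216606281
[-0.0833  0.0087] 0.06867005071927991 32.79401975122741
```

```bash

python3 -m pendant '[[0,[0,1.8,-3.5],[0,0,0]],[0,[0,0,0],[0,0,0]],[0,[0,-6,2],[0,0,0]],[0,[-30,0,0],[0,0,0]],[0,[-45,0,0],[0,0,0]],[0,[-30,0,0],[0,0,0]],[0,[0,-35,20],[0,0,0]],[0,[0,-45,15],[0,0,0]]]'
python3 -m pendant '[[0,[0,-40,10],[0,0,0]],[0,[0,-40,10],[0,0,0]],[0,[0,0,0],[0,0,0]]]'
python3 - <<'E'
from h import *
for n in("scene","top"): cv2.imwrite(f"pics/{n}12.png",r.grab_frame(n)[:,:,::-1])
b=cv2.imread('pics/top12.png')[110:260,260:400]
cv2.imwrite('pics/c17.png',cv2.resize(b,None,fx=4,fy=4,interpolation=cv2.INTER_CUBIC))
im=cv2.imread('pics/top12.png');g=cv2.cvtColor(im,cv2.COLOR_BGR2GRAY)
m=np.zeros_like(g);m[197:250,310:362]=(g[197:250,310:362]<60)
n,l,s,c=cv2.connectedComponentsWithStats(m);i=1+s[1:,4].argmax();print(s[i],c[i]);ys,xs=np.where(l==i)
P=np.array([S(at('top',x,y,.042)) for x,y in zip(xs,ys)]);d=P-C;rr=np.hypot(*d.T)
for lo in(.025,.035): 
    md=d[rr>lo].mean(0);print('blade deg shelf about C',np.degrees(np.arctan2(md[1],md[0])),rr.max())
q=P[rr>.025]; vx=np.linalg.svd(q-q.mean(0))[2][0];vx*=np.sign(vx[0]);print('axis fit deg',np.degrees(np.arctan2(vx[1],vx[0])))
O=S([.7292,.1146]);t=O-C;print('target',np.degrees(np.arctan2(t[1],t[0])),O)
E
```

```text
t: 15.8
tool_pos: [0.4759, 0.1332, 0.1318]
eef_rot: [0.032, 0.708, 0.032, -0.705]
force: [-0.1, -0.4, 0.5]
width: 0.0004
t: 16.1
tool_pos: [0.4451, 0.2192, 0.1306]
eef_rot: [0.036, 0.706, 0.039, -0.706]
force: [0.5, -0.8, -0.6]
width: 0.0002
[325 203  16  23 122] [333.0164 215.5738]
blade deg shelf about C 24.59210586901519 0.06595756786319301
blade deg shelf about C 24.59613112759769 0.06595756786319301
axis fit deg 24.604956242130875
target 17.81271659197291 [0.0991 0.0486]
```

View pics/c17.png

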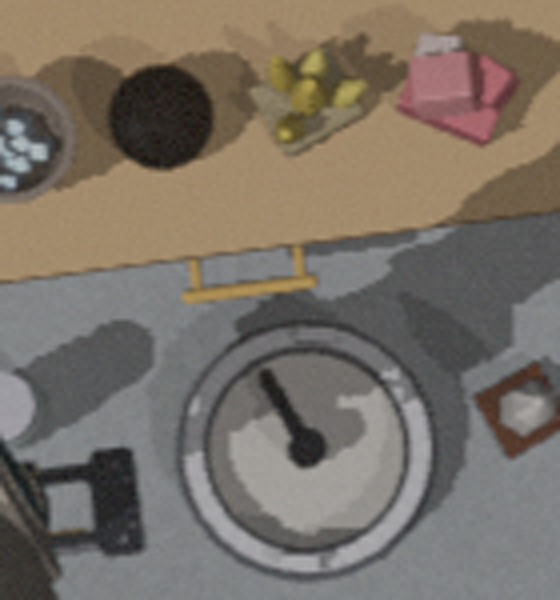

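The top view shows the blade at 24.6° against a target of 17.8°, with the ring and minerals unmoved. I'll nudge about 7° more clockwise: re-enter the well and push to finger angle ≈ 43.6°.

```bash
python3 - <<'E'
from h import *
goto([*pol(.045,66),.13],yaw+np.pi/2)
E
```

```text
t 16.2 tcp [0.4471 0.2132 0.1305] shelf [-0.1723  0.1737] F [-0.4442 -0.206   0.2058] w 0.000259604146886511
turn [ 0.18   -0.0589  0.0186] shift mm now-axes [  0.4559 161.2833 -49.0711] after turn [  0.4575 161.1282 -49.578 ]
axes y,z [ 0.0987 -0.9951 -0.0003] [-0.9951 -0.0987 -0.001 ]
```

```bash

python3 -m pendant '[[0,[0,40,-12],[0.18,0,0]],[0,[0,40,-12],[0,0,0]],[0,[0,40,-12],[0,0,0]],[0,[0,41,-13],[0,0,0]],[0,[0,0,0],[0,0,0]],[0,[40,0,0],[0,0,0]],[0,[20,0,0],[0,0,0]],[0,[0,0,0],[0,0,0]]]'
python3 - <<'E'
from h import *
goto([*pol(.045,66),.026],yaw+np.pi/2)
E
```

```text
t: 17.0
tool_pos: [0.5089, 0.0546, 0.0681]
eef_rot: [-0.032, -0.705, -0.032, 0.708]
force: [-0.8, -0.2, -0.1]
width: 0.0006
t 17.0 tcp [0.5089 0.0546 0.0681] shelf [-0.1259  0.0099] F [-0.815  -0.168  -0.1242] w 0.0005726382234033693
turn [-0.3066  0.2956 -0.0451] shift mm now-axes [42.0972 -2.7235 -3.384 ] after turn [42.1162 -2.6728 -3.1812]
axes y,z [ 0.0903 -0.9959  0.0008] [-0.9959 -0.0903  0.0052]
```

```bash

python3 -m pendant '[[0,[20,-3,-1],[0,0,0]],[0,[15,0,0],[0,0,0]],[0,[7,0,0],[0,0,0]],[0,[0,0,0],[0,0,0]]]'
python3 - <<'E'
from h import *
goto([*pol(.0446,43.6),.026],yaw+np.pi/2)
p=pose()[0]['tool_pos'];d=S(p)-C;print(np.hypot(*d),np.degrees(np.arctan2(d[1],d[0])))
E
```

```text
t: 17.4
tool_pos: [0.5118, 0.0588, 0.0284]
eef_rot: [-0.033, -0.706, -0.032, 0.707]
force: [-0.7, -1.2, 0.9]
width: 0.0005
t 17.4 tcp [0.5118 0.0588 0.0284] shelf [-0.1227  0.0139] F [-0.6753 -1.2114  0.8884] w 0.0005258188298598743
turn [-0.219   0.0238 -0.0171] shift mm now-axes [  2.358   11.5647 -14.0065] after turn [  2.3604  11.6188 -13.9612]
axes y,z [ 0.0918 -0.9958  0.0003] [-0.9958 -0.0918  0.0004]
0.04617310776391467 66.60092320792023
```

```bash

python3 -m pendant '[[0,[1,2.6,-5],[0,0,0]],[0,[1,3.7,-4.5],[0,0,0]],[0,[0,3,-2.8],[0,0,0]],[0,[0,0,0],[0,0,0]]]'
python3 - <<'E'
from h import *
goto([*pol(.0446,43.6),.026],yaw+np.pi/2)
E
```

```text
t: 17.8
tool_pos: [0.5257, 0.0506, 0.0267]
eef_rot: [0.032, 0.707, 0.032, -0.706]
force: [-0.4, 0.8, 0.1]
width: 0.0004
t 17.8 tcp [0.5257 0.0506 0.0267] shelf [-0.1096  0.0044] F [-0.3624  0.7645  0.1228] w 0.00040942848067571634
turn [-0.2342 -0.0608  0.0011] shift mm now-axes [ 0.7168  2.1491 -0.873 ] after turn [ 0.7159  2.1526 -0.865 ]
axes y,z [ 0.0915 -0.9958 -0.    ] [-0.9958 -0.0915 -0.0011]
```

Now the last 2 mm, then withdraw straight away from the blade and up.

```bash

python3 -m pendant '[[0,[0,2.2,-0.9],[0,0,0]],[0,[0,0,0],[0,0,0]],[0,[0,0,0],[0,0,0]],[0,[0,-6,2],[0,0,0]],[0,[-30,0,0],[0,0,0]],[0,[-45,0,0],[0,0,0]],[0,[-30,0,0],[0,0,0]],[0,[0,-35,20],[0,0,0]]]'
python3 -m pendant '[[0,[0,-45,15],[0,0,0]],[0,[0,-40,10],[0,0,0]],[0,[0,-40,10],[0,0,0]],[0,[0,0,0],[0,0,0]],[0,[0,0,0],[0,0,0]]]'
cat > look.py <<'E'
from h import *
import sys
k=sys.argv[1]
for n in("scene","top"): cv2.imwrite(f"pics/{n}{k}.png",r.grab_frame(n)[:,:,::-1])
im=cv2.imread(f'pics/top{k}.png');b=im[80:290,200:440]
cv2.imwrite(f'pics/d{k}.png',cv2.resize(b,None,fx=3.3,fy=2.85,interpolation=cv2.INTER_CUBIC))
g=cv2.cvtColor(im,cv2.COLOR_BGR2GRAY)
m=np.zeros_like(g);m[197:250,310:362]=(g[197:250,310:362]<60)
n,l,s,c=cv2.connectedComponentsWithStats(m);i=1+s[1:,4].argmax();ys,xs=np.where(l==i)
P=np.array([S(at('top',x,y,.042)) for x,y in zip(xs,ys)]);d=P-C;rr=np.hypot(*d.T)
md=d[rr>.025].mean(0);print('blade deg',np.degrees(np.arctan2(md[1],md[0])))
q=P[rr>.025]; vx=np.linalg.svd(q-q.mean(0))[2][0];vx*=np.sign(vx[0]);print('axis fit deg',np.degrees(np.arctan2(vx[1],vx[0])))
a=cv2.imread('pics/top0.png');dd=cv2.absdiff(a,im).max(2)
E
python3 look.py 13; python3 -c "
from h import *
print(pose()[0]['t'],pose()[0]['force'])"
```

```text
t: 18.6
tool_pos: [0.5062, 0.0841, 0.1353]
eef_rot: [0.03, 0.711, 0.029, -0.702]
force: [0.1, 0.2, -0.9]
width: 0.0002
t: 19.1
tool_pos: [0.4532, 0.2099, 0.1312]
eef_rot: [-0.034, -0.706, -0.034, 0.706]
force: [-0.4, -0.8, 0.3]
width: 0.0004
blade deg 17.81963133190272
axis fit deg 17.316243543709636
19.2 [-0.0693 -0.276   0.7219]
```

View pics/d13.png

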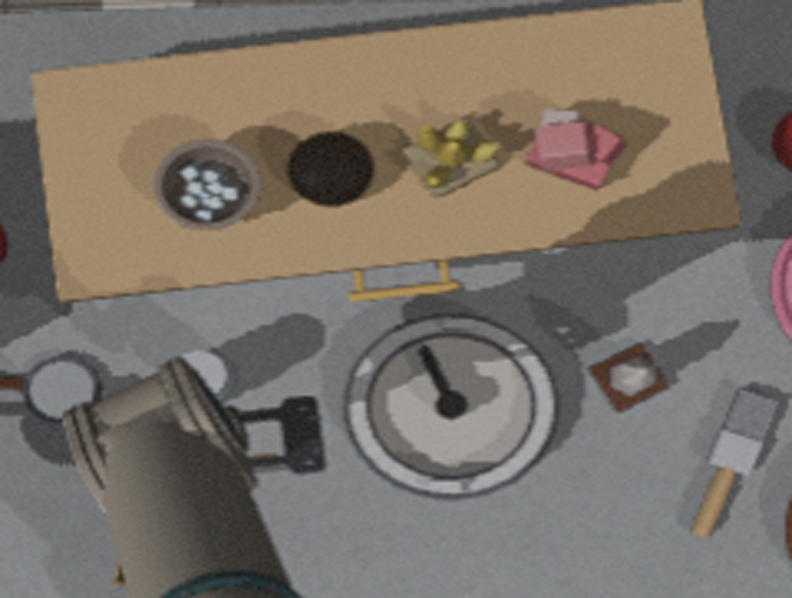

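The blade is at 17.8° (axis fit 17.3°) against the 17.8° target. The pull is where it was at home, the loose things stand as at the start (the arm hides the tray and part of the jar), and the arm is clear. Handing in.

```bash
python3 -c "
from bench import r
print(r.job_done(), r.observe()['t'])"
```

```text
the job is handed in; nothing more can be done
the job is handed in; nothing more can be done
```

The drawer is pushed home, the pointer is aimed at the obsidian nodule, and I handed the job in at about 19 s of the 58 s allowed. No verdict was reported.

- **Drawer:** I pushed it by its pull until it met the hard stop at 23 N. The pull then measured 23 mm in front of the lip, which is where it should be when home. In the last picture it had not moved since.
- **Pointer:** I pushed the blade clockwise in two passes. It ended at 17.8° in shelf axes (17.3° by a second fit) against 17.8° to the middle of the nodule. That puts the line of pointing about 2 mm from the middle by the worse figure, within the 25 mm allowed.
- **Everything else:** In the last top view the minerals, quartz, brush and lens looked as they did at the start. The arm hid the tray and part of the jar, so I did not check those two at the end. The ring showed no turn by eye, but I did not measure its tabs again after pushing the pointer.

**One disagreement:** the closed fingertips appeared at TCP height in the pictures, not 22 mm ahead of it as stated. Because of this, my first push rode over the pull and moved the drawer by its front panel, leaving it about 28 mm open. I lifted out and pushed again with the fingertips lower, which closed it.

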